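# Nest the pastry cutters in their tins

## Robot

A 7-joint arm with a two-finger parallel gripper is mounted at the origin on the work surface. World frame = base frame: x ahead of the robot, y to its left, z up, the work surface at z = 0. Lengths are in mm, angles in rad, forces in N, time in s.
With the tool pointing down it reaches from about 400 to 875 mm from the base axis. Payload 4.4 kg.
Tool frame: the origin (TCP) lies midway between the tips of the shut fingers; the grasp point (between the pads) lies ctrl.grip_depth behind it (ctrl.grip_depth is the distance from the TCP to the grasp point, in mm); z points along the fingers, y is the line along which they close (so a half turn about z gives the same grasp; the last joint's range is limited). The gripper opens to 85 mm and grips with 20 to 120 N. Pads are 22 mm wide; open, the fingers measure 114 mm over their backs; the gripper's body (76 mm by 85 mm) begins 54 mm behind the grasp point. The pads swing forward as they close: fully open they stand 13 mm farther back than shut.
Start: joints at [1.248, 0.628, 0.038, 1.517, -0.027, 0.996, -0.02], TCP at [165.119, -628.692, 231.313] pointing down, gripper open.
Joint ranges: [-3.06, 3.06], [-0.37, 2.12], [-1.25, 1.32], [0.18, 2.47], [-1.1, 4.24], [0.23, 1.98], [-2.94, 2.94]. Speed limits (rad/s): [2.57, 2.57, 3.14, 3.14, 3.14, 3.14, 3.14].

## Interface

Orientations are given as [roll, pitch, yaw] about the fixed x, y, z axes, in that order (R = Rz(yaw) Ry(pitch) Rx(roll)).
In Python, from cell import ctrl gives the robot as it stands.
- The arm moves only by the tool carry_out, never from a script. Its argument "deltas" is one flat list of numbers, 7 for each row, row after row: the turn, a rotation vector about the tool's x, y, z in degrees, then the shift along the tool's x, y, z in m, then the closure, from -1 (fully open) to 1 (shut). In form: [wx, wy, wz, dx, dy, dz, claw, wx, wy, wz, dx, dy, dz, claw, ...]. A call has 1 to 12 rows; each row shifts and turns the commanded pose from where the row before left it, along the tool's axes as they then stand; what a row does not reach is not made up. A row lasts 1/8 s, in which the tool goes at most 62.5 mm and 10.7 degrees, less where a joint would pass 70% of its speed; a pose out of reach is approached as far as the arm can. A call with a gripper value outside its range is refused whole. The fingers move at their own pace and stop on an object; the grip force is fixed at half the most. Time passes only in rows, so rows that do not move let the fingers close. It gives the time, the measured TCP pose, the force, the opening and the grip force at its end, in the units of the state.
- ctrl.read_state(): the state, without advancing time (a new reading comes with each control period).
- ctrl.get_image(name): name is "scene" or "top" or "wrist"; returns the picture (400x640x3 uint8, red, green, blue); there is no depth.
- ctrl.calibration(name): a dict with "mtx" (3x3 intrinsics, pixels), "distortion" ([k1, k2, p1, p2, k3] as OpenCV has them; the pictures are not rectified), "R" (3x3) and "t" (3): a world point X has camera coordinates R X + t. Camera axes: x right, y down, z forward; pixel columns grow to the right and rows downward; lengths in mm; the calibration is good to about 2 mm. A picture is of the moment at which its call begins: read the wrist's pose just before it. calibration takes no time and is no camera call; for the wrist camera it gives the pose at the moment of the call.
- ctrl.finish_job(): hands the job in; it is judged then, once.
The state is a dict: "clock": time; "qpos": joint angles; "qd": joint speeds; "tau": joint torques, N m; "eef_pos": TCP position; "tool_rot": TCP orientation; "force": force on the tool from outside, world axes, zero at the start; "torque": the same for the moment, N m; "width": finger opening in mm; "gripper_force": force on a finger pad.
Only numpy, scipy, OpenCV 4.12 (cv2) and the standard library are available. Lean on these libraries where they do the work, as an engineer would, in place of code of your own. Each camera call takes 0.05 s, during which the arm holds its last target. There are 200 camera calls.

## Task

Put the pastry cutters away, nested upright in their tins: first the round ones in the middle of the round tin, then the square ones in the middle of the square tin. In each tin set the smallest down first and then each next larger one around it, every one standing flat on the tin's floor. Leave the half tomato and the salt cellar where they are.

Things in the scene. Friction and masses are not known exactly. Their poses are not given: they have to be found in the camera images.
- round_small: Smallest of three round steel pastry cutters (a plain tube ring): outer diameter 30 mm, inner 25 mm. Open at both ends, 40 mm high, wall 2.5 mm, standing on the counter with its axis upright. Origin: on its axis at the lower end; z up. Loose, under 0.15 kg.
- round_mid: Middle round steel cutter: outer diameter 50 mm, inner 45 mm. Open at both ends, 40 mm high, wall 2.5 mm, standing on the counter with its axis upright. Origin: on its axis at the lower end; z up. Loose, under 0.15 kg.
- round_large: Largest round steel cutter: outer diameter 68 mm, inner 63 mm. Open at both ends, 40 mm high, wall 2.5 mm, standing on the counter with its axis upright. Origin: on its axis at the lower end; z up. Loose, under 0.15 kg.
- square_small: Smaller of two square steel cutters (a square tube): 38 x 38 mm outside, 33 mm inside. Open at both ends, 40 mm high, wall 2.5 mm, standing on the counter with its axis upright. Origin: on its axis at the lower end; z up. Loose, under 0.15 kg. x and y are normal to its flat sides.
- square_large: Larger square steel cutter: 62 x 62 mm outside, 57 mm inside. Open at both ends, 40 mm high, wall 2.5 mm, standing on the counter with its axis upright. Origin: on its axis at the lower end; z up. Loose, under 0.15 kg. x and y are normal to its flat sides.
- round_tin: Shallow round tin, grey-blue painted, 116 mm across outside, 110 mm inside; floor 3 mm thick, rim 11 mm above the counter. Origin: centre of its underside, on the counter; z up. Stays put (cannot be moved).
- square_tin: Shallow square tin, grey-blue painted, 106 x 106 mm outside, 100 mm inside; floor 3 mm thick, rim 11 mm above the counter. Origin: centre of its underside, on the counter; x and y are normal to its sides. Stays put (cannot be moved).
- tomato: Bystander: half a tomato, cut side down, 66 mm across, 30 mm high. Origin: centre of its underside. Loose.
- cellar: Bystander: white salt cellar with wooden lid and a small bead on top, 57 mm across, 36 mm high. Origin: centre of its underside. Loose.
Not all that is in view belongs to the job. Leave any green look-alike of the round_mid alone.

How it is judged (in metres and radians):
On the way, in this order (a step that is already met when the one before it is completed fails the run):
1. the small round cutter stands in the middle of the round tin (horizontal distance between round_small and round_tin below 0.015 m and z of round_small in the frame of round_tin below 0.0065 m and angle between round_small's own z axis and vertical below 0.08 rad and linear speed of round_small below 0.02 m/s and contact force between round_small and the fingers below 0.1 N), for 0.2 s.
2. the middle round cutter stands in the round tin around the small one (horizontal distance between round_mid and round_tin below 0.015 m and z of round_mid in the frame of round_tin below 0.0065 m and angle between round_mid's own z axis and vertical below 0.08 rad and linear speed of round_mid below 0.02 m/s and contact force between round_mid and the fingers below 0.1 N and horizontal distance between round_mid and round_small below 0.014 m), for 0.2 s.
3. the large round cutter stands in the round tin around the other two (horizontal distance between round_large and round_tin below 0.015 m and z of round_large in the frame of round_tin below 0.0065 m and angle between round_large's own z axis and vertical below 0.08 rad and linear speed of round_large below 0.02 m/s and contact force between round_large and the fingers below 0.1 N and horizontal distance between round_large and round_mid below 0.014 m), for 0.2 s.
4. the small square cutter stands in the middle of the square tin (horizontal distance between square_small and square_tin below 0.015 m and z of square_small in the frame of square_tin below 0.0065 m and angle between square_small's own z axis and vertical below 0.08 rad and linear speed of square_small below 0.02 m/s and contact force between square_small and the fingers below 0.1 N), for 0.2 s.
5. the large square cutter stands in the square tin around the small one (horizontal distance between square_large and square_tin below 0.015 m and z of square_large in the frame of square_tin below 0.0065 m and angle between square_large's own z axis and vertical below 0.08 rad and linear speed of square_large below 0.02 m/s and contact force between square_large and the fingers below 0.1 N and horizontal distance between square_large and square_small below 0.014 m), for 0.2 s.
At the end, for the whole second after the job is handed in: Each cutter stands upright (0.08 rad) in its tin, lower end under 6.5 mm above the counter, axis within 15 mm of the tin's centre and within 14 mm of the next smaller cutter it surrounds; released, slower than 20 mm/s (all of step 1 and all of step 2 and all of step 3 and all of step 4 and all of step 5); the robot touches nothing.
It fails at once if the tomato is moved by more than 25 mm (distance of tomato from where it was at the start of the episode above 0.025 m).
It fails at once if the salt cellar is moved by more than 25 mm (distance of cellar from where it was at the start of the episode above 0.025 m).
It also fails if it takes over 136 s, if anything falls off the work surface, if the arm or the gripper's body presses on something with over 40 N, if the wrist force passes 120 N, or if a joint passes its speed limit or range.

## Working session

There is one attempt and no reset: what is moved stays moved. The work goes in short steps, Python scripts to look and compute and a tool call to move; the robot and the scene stay as the last step left them, time stands still between calls to the robot, and variables do not carry over. Pictures are saved under pics/ and viewed, at most 14 in all, crops included, and the job is handed in when it is done.

Besides the shell and the picture viewer there is one more tool, called after "Emit:" as name(argument=value, ...) on one line, values as JSON. carry_out: Moves the arm, as the interface text tells. Its arguments: {"type":"object","properties":{"deltas":{"type":"array"}},"required":["deltas"]}

```bash
mkdir -p pics; ls; python3 - <<'E'
from cell import ctrl
import cv2
s=ctrl.read_state(); print(s['clock'],s['eef_pos'],s['tool_rot'],s['width'],ctrl.grip_depth)
for n in("scene","top"):
    im=ctrl.get_image(n); cv2.imwrite(f"pics/{n}0.png",im[:,:,::-1])
    c=ctrl.calibration(n); print(n,c)
E
```

```text
pics
0.0 [ 164.97805267 -628.0416718   230.38383251] [-3.13962913e+00 -3.08353144e-06  2.56800505e-01] 85.50179977382807 18.700000000000003
scene {'mtx': array([[465.00062634,   0.        , 317.89431794],
       [  0.        , 465.00062634, 196.23671564],
       [  0.        ,   0.        ,   1.        ]]), 'distortion': array([-0.04518571,  0.        ,  0.        ,  0.        ,  0.        ]), 'R': array([[ 0.08966849,  0.99589772,  0.0121363 ],
       [ 0.64481572, -0.04876235, -0.76278105],
       [-0.75906011,  0.0762231 , -0.64654295]]), 't': array([ -47.20444532, -288.84482927, 1437.33918592])}
top {'mtx': array([[411.73607455,   0.        , 322.56449966],
       [  0.        , 411.73607455, 200.14114059],
       [  0.        ,   0.        ,   1.        ]]), 'distortion': array([-0.05333211,  0.        ,  0.        ,  0.        ,  0.        ]), 'R': array([[ 0.16790999, -0.98579206,  0.00449969],
       [-0.96502393, -0.16530135, -0.2034804 ],
       [ 0.20133317,  0.02982408, -0.97906868]]), 't': array([-64.38845407, 513.63139652, 979.90347671])}
```

View pics/top0.png

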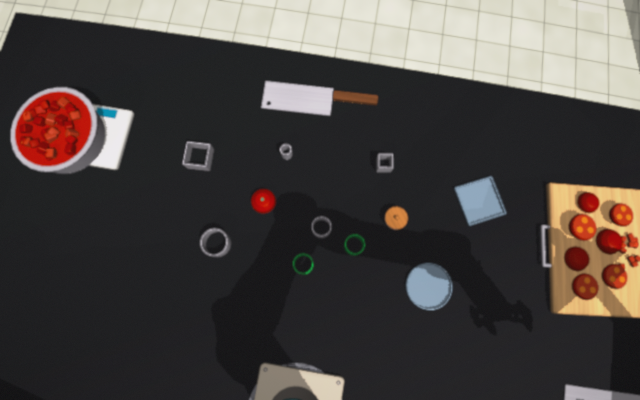

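View pics/scene0.png

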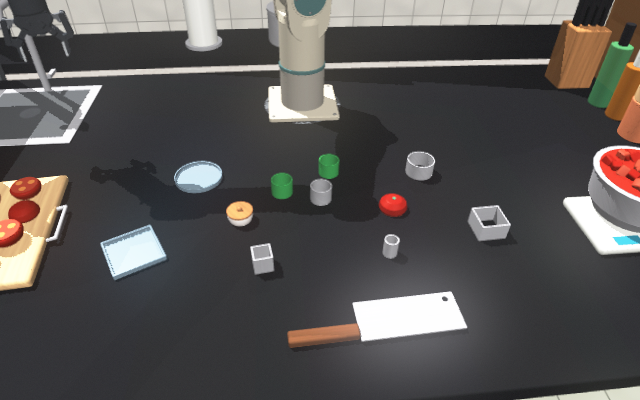

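Candidates in the top view (pixels):
- **Steel rings:** (287,151) is the smallest, so round_small. (321,226) is round_mid and (215,242) is round_large.
- **Green look-alikes, to be left alone:** (303,264) and (355,244).
- **Square cutters:** (385,162) is small and (198,155) is large.
- **Tins:** round at (429,287), square at (480,201).
- **Bystanders:** tomato (263,201) and cellar (396,218).

In the scene view, round_small is at (391,246), round_mid at (321,192), round_large at (420,166), the small square at (262,259) and the large square at (489,223).

Next I fit silhouettes of the known sizes in both views.

```bash
cat > h.py <<'E'
import numpy as np, cv2
from scipy.optimize import least_squares
from cell import ctrl
def project(P,c):
    return cv2.projectPoints(np.asarray(P,float).reshape(-1,3),cv2.Rodrigues(c['R'])[0],c['t'],c['mtx'],c['distortion'])[0].reshape(-1,2)
def ray(px,c,z):
    u=cv2.undistortPoints(np.array([[px]],float),c['mtx'],c['distortion'])[0,0]
    d=c['R'].T@np.r_[u,1]; C=-c['R'].T@c['t']; return C+d*(z-C[2])/d[2]
def model(kind,d,h,x,y,yaw=0,z0=0):
    if kind=='r':
        a=np.linspace(0,2*np.pi,49)[:-1]; p=np.c_[np.cos(a),np.sin(a)]*d/2
    else:
        p=np.array([[1,1],[-1,1],[-1,-1],[1,-1]])*d/2
        p=p@np.array([[np.cos(yaw),np.sin(yaw)],[-np.sin(yaw),np.cos(yaw)]])
    p=p+[x,y]
    return np.r_[np.c_[p,np.full(len(p),z0)],np.c_[p,np.full(len(p),z0+h)]]
def maskhull(im,seed,r,thr,pred=None):
    x,y=seed; x0,y0=max(x-r,0),max(y-r,0)
    s=im[y0:y+r,x0:x+r].astype(int)
    m=(pred(s) if pred else s.max(2)>thr).astype(np.uint8)
    cs,_=cv2.findContours(m,cv2.RETR_EXTERNAL,cv2.CHAIN_APPROX_NONE)
    c=max(cs,key=cv2.contourArea)
    return cv2.convexHull(c).reshape(-1,2)+[x0,y0]
def sup(p,n): return (p@n.T).max(0)
A=np.linspace(0,2*np.pi,37)[:-1]; N=np.c_[np.cos(A),np.sin(A)]
def fit(kind,d,h,obs,z0=0):
    # obs: list of (hull,calib); support-function matching (pixel half-width .4)
    x0=ray(obs[0][0].mean(0),obs[0][1],z0+h/2)[:2]
    best=None
    for yaw in ([0] if kind=='r' else [0,.4,.8,1.2]):
        f=lambda q:np.concatenate([sup(project(model(kind,d,h,q[0],q[1],q[2] if kind=='s' else 0,z0),c),N)-sup(hu.astype(float),N)-.4 for hu,c in obs])
        r=least_squares(f,np.r_[x0,yaw][:3 if kind=='s' else 2],loss='soft_l1')
        if best is None or r.cost<best.cost: best=r
    return best.x,np.sqrt(np.mean(f(best.x)**2))
SIZE=dict(round_small=('r',30,40),round_mid=('r',50,40),round_large=('r',68,40),square_small=('s',38,40),square_large=('s',62,40),round_tin=('r',116,11),square_tin=('s',106,11),tomato=('r',66,30),cellar=('r',57,30),g1=('r',50,40),g2=('r',50,40))
E
cat > m.py <<'E'
from h import *
ims={n:cv2.imread(f'pics/{n}0.png')[:,:,::-1] for n in('top','scene')}
cal={n:ctrl.calibration(n) for n in ims}
seeds=dict(round_small=((287,151),(391,246)),round_mid=((321,226),(321,192)),round_large=((215,242),(420,166)),square_small=((385,162),(262,259)),square_large=((198,155),(489,223)),round_tin=((429,287),(198,177)),square_tin=((480,201),(133,252)),tomato=((263,201),(393,205)),cellar=((396,218),(240,213)),g1=((303,264),(329,167)),g2=((355,244),(282,186)))
steel=lambda s:(s.max(2)>65)&(s.max(2)-s.min(2)<40)
for k,(a,b) in seeds.items():
    out=[]
    o=[]
    for n,sd in(('top',a),('scene',b)):
        r={'round_tin':34,'square_tin':38}.get(k,22)
        p=steel if k[:3] in('rou','squ') and 'tin' not in k else None
        o.append((maskhull(ims[n],sd,r,65,p),cal[n]))
    for q in([o[0]],[o[1]],o):
        x,e=fit(*SIZE[k],q); out.append(np.r_[x[:2].round(1),(x[2:]).round(3),e.round(2)])
    print(k,*out)
t=ims['top'][125:275,180:405,::-1]; cv2.imwrite('pics/crop0.png',cv2.resize(t,None,fx=3.5,fy=3.5,interpolation=cv2.INTER_CUBIC))
E
python3 m.py
```

```text
round_small [638.9  142.7    0.78] [664.5  143.4   11.74] [639.9  142.6    9.24]
round_mid [4.554e+02 1.640e+01 3.500e-01] [455.4  12.5   0.7] [455.4   14.4    0.78]
round_large [369.2  275.9    0.89] [370.9  269.9    0.83] [368.9  273.1    1.16]
square_small [ 6.520e+02 -1.205e+02  1.550e-01  5.200e-01] [ 6.531e+02 -1.229e+02  1.220e-01  7.900e-01] [ 6.525e+02 -1.218e+02  1.570e-01  7.800e-01]
square_large [5.868e+02 3.716e+02 1.652e+00 4.600e-01] [5.883e+02 3.658e+02 5.200e-02 8.800e-01] [5.866e+02 3.690e+02 4.200e-02 1.040e+00]
round_tin [ 352.6  -278.2     0.74] [ 355.3  -281.      0.76] [ 353.4  -279.8     0.91]
square_tin [ 5.978e+02 -3.868e+02  4.610e-01  5.100e-01] [ 6.218e+02 -3.612e+02  1.260e-01  1.234e+01] [ 5.983e+02 -3.867e+02  4.500e-01  8.560e+00]
tomato [496.5  176.4    0.69] [505.4  172.5    1.78] [498.4  175.4    1.88]
cellar [ 511.5  -170.6     0.75] [ 509.2  -172.8     0.53] [ 510.4  -172.      0.76]
g1 [354.2   44.6    0.43] [393.3   27.5    6.02] [354.7   43.1    5.88]
g2 [ 4.247e+02 -7.410e+01  2.400e-01] [425.3  -77.6    0.62] [424.9 -75.8   0.7]
```

View pics/crop0.png

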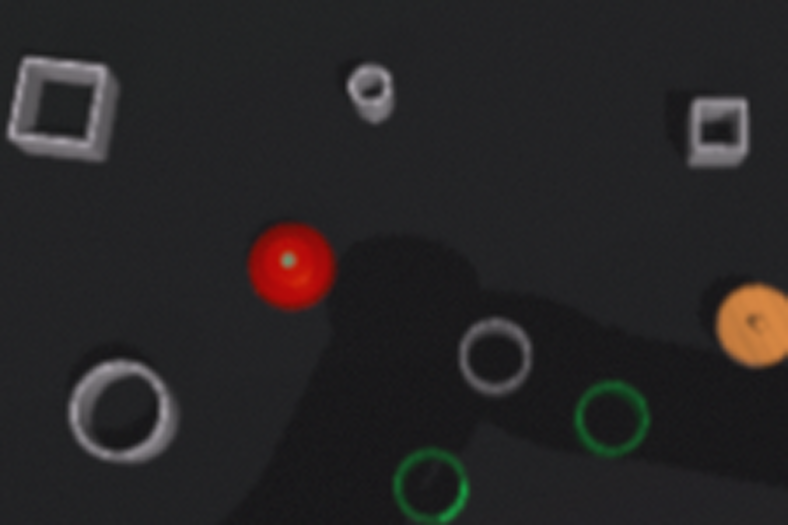

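The pictures match the list: the grey steel rings are at their listed pixels, (321,226) is the grey mid ring, and the two green ones are separate. I square the tool to world yaw 0 and stop over the round tin first for a wrist look.

Emit:
carry_out(deltas=[0,0,7.35,0,0,0,-1,0,0,7.35,0,0,0,-1,0,0,0,0.021,-0.0385,0,-1,0,0,0,0.021,-0.0385,0,-1,0,0,0,0.021,-0.0385,0,-1,0,0,0,0.021,-0.0385,0,-1,0,0,0,0.021,-0.0385,0,-1,0,0,0,0.021,-0.0385,0,-1,0,0,0,0.021,-0.0385,0,-1,0,0,0,0.021,-0.0385,0,-1,0,0,0,0.021,-0.0385,0,-1,0,0,0,0,0,0,-1])

```text
clock: 1.6
eef_pos: [355.6, -278.8, 231.1]
tool_rot: [-3.14, -0.0, 0.007]
force: [0.2, -0.5, -0.5]
width: 85.3
gripper_force: 0.0
```

```bash
python3 - <<'E'
from h import *
s=ctrl.read_state(); c=ctrl.calibration('wrist'); im=ctrl.get_image('wrist')
print(s['clock'],s['eef_pos'],s['tool_rot'],s['qpos'].round(2) if hasattr(s['qpos'],'round') else s['qpos'])
print('cam',-c['R'].T@c['t'],c['R'],c['mtx'][0])
cv2.imwrite('pics/w1.png',im[:,:,::-1])
E
```

```text
1.6 [ 355.6391731  -278.7950008   231.11015781] [-3.13974596e+00 -8.21358960e-05  6.99618177e-03] [ 0.54  0.35  0.08  2.05 -0.04  0.75 -0.91]
cam [ 421.5975868  -278.60905349  373.72763249] [[ 8.91643813e-03 -9.99958980e-01 -1.59229268e-03]
 [-9.65393919e-01 -9.02326030e-03  2.60639910e-01]
 [-2.60643586e-01 -7.86789957e-04 -9.65434774e-01]] [284.13351809   0.         320.07635945]
```

View pics/w1.png

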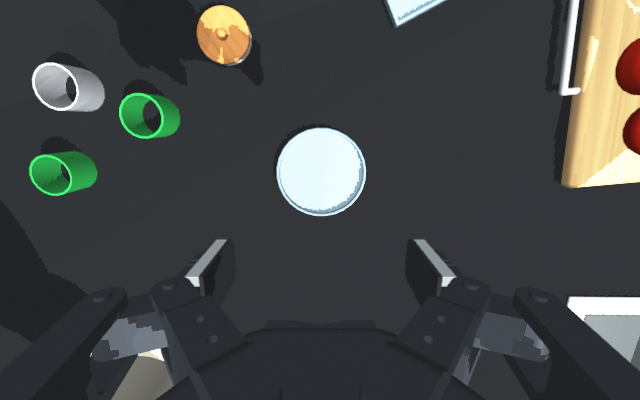

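The wrist view shows the round tin at (321,172), with the cellar and the green rings clear of it. Next I fit the tin from this view and move over round_small.

```bash
cat >> h.py <<'E'
steel=lambda s:(s.max(2)>70)&(s.max(2)-s.min(2)<40)
def look(fn,items,z0=0,thr=75,im=None):
    if im is None:
        c=ctrl.calibration('wrist'); im=ctrl.get_image('wrist'); cv2.imwrite(fn,im[:,:,::-1])
    else: c=ctrl.calibration('wrist')
    s=ctrl.read_state(); print(round(s['clock'],2),'tcp',s['eef_pos'].round(1),'yaw',round(s['tool_rot'][2],3))
    for k,(gx,gy) in items.items():
        kind,d,h=SIZE[k]; px=project(model(kind,d,h,gx,gy,0,z0),c)
        sd=px.mean(0).round().astype(int); r=int((px.max(0)-px.min(0)).max()*.5+14)
        hu=maskhull(im,sd,r,thr,(lambda q:q.max(2)>thr+40) if 'tin' in k else (lambda q:(q.max(2)>thr)&(q.max(2)-q.min(2)<40)))
        x,e=fit(kind,d,h,[(hu,c)],z0); print(k,'px',hu.mean(0).round(0),'pos',x[:2].round(1),'yaw',x[2:].round(3),'rms px',e.round(2))
E
python3 - <<'E'
from h import *
im=cv2.imread('pics/w1.png')[:,:,::-1]
look('',dict(round_tin=(353,-279),round_mid=(455,14)),im=im)
E
```

```text
1.65 tcp [ 354.6 -280.9  231.2] yaw 0.004
round_tin px [315. 172.] pos [ 353.3 -282. ] yaw [] rms px 0.54
round_mid px [65. 86.] pos [453.6  11.3] yaw [] rms px 0.56
```

Emit:
carry_out(deltas=[0,0,0,0.0258,-0.0383,0,-1,0,0,0,0.0258,-0.0383,0,-1,0,0,0,0.0258,-0.0383,0,-1,0,0,0,0.0258,-0.0383,0,-1,0,0,0,0.0258,-0.0383,0,-1,0,0,0,0.0258,-0.0383,0,-1,0,0,0,0.0258,-0.0383,0,-1,0,0,0,0.0258,-0.0383,0,-1,0,0,0,0.0258,-0.0383,0,-1,0,0,0,0.0258,-0.0383,0,-1,0,0,0,0.0258,-0.0383,0,-1,0,0,0,0,0,0,-1])

```text
clock: 3.15
eef_pos: [639.1, 142.1, 230.3]
tool_rot: [-3.14, -0.0, 0.004]
force: [-0.3, -0.9, -0.7]
width: 85.3
gripper_force: 0.0
```

```bash
python3 - <<'E'
from h import *
look('pics/w2.png',dict(round_small=(639,143)))
E
```

```text
3.2 tcp [638.2 139.1 230.3] yaw 0.001
round_small px [321. 178.] pos [637.4 140.5] yaw [] rms px 0.33
```

View pics/w2.png

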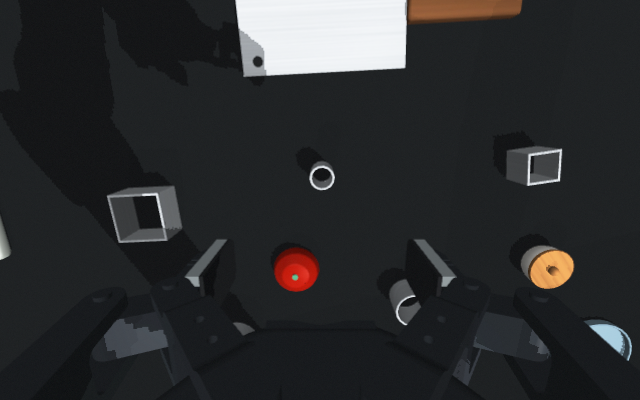

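Wrist view: round_small at (321,178), with nothing near the finger paths; the fit of 0.33 px gives (637.4, 140.5). I descend and grip it.

Emit:
carry_out(deltas=[0,0,0,0,-0.0015,0.045,-1,0,0,0,0,0,0.045,-1,0,0,0,0,0,0.045,-1,0,0,0,0,0,0.045,-1,0,0,0,0,0,0.03,-1,0,0,0,0,0,0.0115,-1,0,0,0,0,0,0,-1,0,0,0,0,0,0,1,0,0,0,0,0,0,1,0,0,0,0,0,0,1,0,0,0,0,0,0,1,0,0,0,0,0,0,1])

```text
clock: 4.7
eef_pos: [638.3, 140.9, 10.9]
tool_rot: [-3.141, -0.001, 0.0]
force: [-1.7, 0.4, 5.6]
width: 28.0
gripper_force: 58.9
```

Emit:
carry_out(deltas=[0,0,0,0,0,-0.045,1,0,0,0,0,0,-0.045,1,0,0,0,0,0,-0.045,1,0,0,0,-0.0315,0.0467,0,1,0,0,0,-0.0315,0.0467,0,1,0,0,0,-0.0315,0.0467,0,1,0,0,0,-0.0315,0.0467,0,1,0,0,0,-0.0315,0.0467,0,1,0,0,0,-0.0315,0.0467,0,1,0,0,0,-0.0315,0.0467,0,1,0,0,0,-0.0315,0.0467,0,1,0,0,0,-0.0315,0.0467,0,1])

```text
clock: 6.2
eef_pos: [353.4, -281.1, 145.1]
tool_rot: [3.141, -0.001, 0.001]
force: [0.8, -0.5, -0.3]
width: 27.9
gripper_force: 59.2
```

Emit:
carry_out(deltas=[0,0,0,0,0,0,1,0,0,0,0,0,0,1,0,0,0,0,0,0,1])

```text
clock: 6.58
eef_pos: [355.4, -278.4, 144.9]
tool_rot: [-3.141, -0.001, 0.003]
force: [-1.1, 0.8, -0.5]
width: 28.3
gripper_force: 59.3
```

```bash
python3 - <<'E'
from h import *
look('pics/w3.png',dict(round_tin=(354,-280)))
im=cv2.imread('pics/w3.png'); cv2.imwrite('pics/w3.png',im)
E
```

```text
6.62 tcp [ 355.4 -278.3  144.8] yaw 0.003
round_tin px [320. 165.] pos [ 353.1 -279.5] yaw [] rms px 15.29
```

View pics/w3.png

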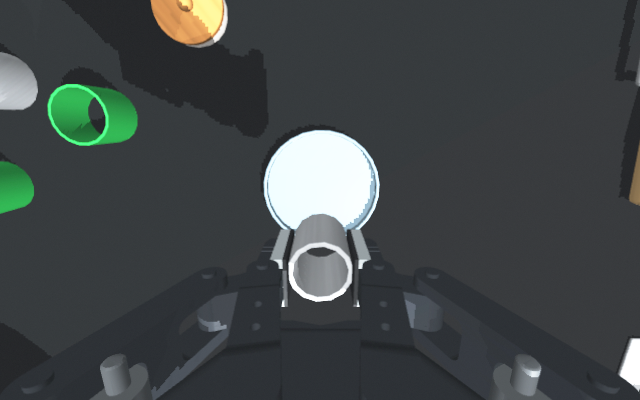

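Wrist view: the ring is held upright at (320,270), and the tin is clear at (321,186). Lowering it into the tin.

Emit:
carry_out(deltas=[0,0,0,-0.001,0.0015,0.04,1,0,0,0,0,0,0.04,1,0,0,0,0,0,0.035,1,0,0,0,0,0,0.01,1,0,0,0,0,0,0.004,1,0,0,0,0,0,0.001,1,0,0,0,0,0,0,1])

```text
clock: 7.5
eef_pos: [352.6, -282.0, 22.0]
tool_rot: [3.139, 0.004, 0.001]
force: [-0.4, 0.9, -0.9]
width: 28.0
gripper_force: 59.3
```

Emit:
carry_out(deltas=[0,0,0,0,0,0,1,0,0,0,0,0,0,1,0,0,0,0,0,0,1])

```text
clock: 7.88
eef_pos: [352.2, -282.5, 22.0]
tool_rot: [3.139, 0.004, 0.0]
force: [-0.2, -0.1, -1.1]
width: 28.1
gripper_force: 59.3
```

```bash
python3 - <<'E'
from h import *
s=ctrl.read_state(); print(s['qpos'],s['eef_pos'],s['tau'],s['force'])
E
```

```text
[ 0.7294217   0.7482875  -0.17489962  2.20362988  0.56031476  0.23414413
 -1.51809152] [ 352.16171185 -282.4820127    22.04818322] [-4.56463778e-02 -4.73262513e+01 -1.40281666e+00 -4.52657416e+00
  2.79776206e-03  1.98947336e-02  2.69954231e-03] [-0.21959083 -0.12465442 -1.11267599]
```

q6 sits at its lower limit (0.234), so the arm cannot go lower in this posture. I fit a small kinematic model to the readings to see what tilt or elbow posture would get down further.

```bash
cat > k.py <<'E'
from h import *
import itertools
from scipy.spatial.transform import Rotation as Ro
s=ctrl.read_state()
D=[([1.248,0.628,0.038,1.517,-0.027,0.996,-0.02],[165.119,-628.692,231.313],[-3.1396,0,.2568]),
   ([.54,.35,.08,2.05,-.04,.75,-.91],[355.64,-278.8,231.11],[-3.1397,0,.007]),
   (s['qpos'],s['eef_pos'],s['tool_rot'])]
def fk(q,p,sg):
    h,L1,L2,d,l1,l2=p; q=np.array(q)*sg
    z=lambda a:Ro.from_euler('z',a); y=lambda a:Ro.from_euler('y',a)
    R=z(q[0])*y(q[1])*z(q[2]); X=np.array([0,0,h])+R.apply([0,l1,L1])
    R=R*y(q[3])*z(q[4]); X=X+R.apply([0,l2,L2]); R=R*y(q[5])*z(q[6])
    return X+R.apply([0,0,d]),R
if __name__=='__main__':
    res=[]
    for b in itertools.product([1,-1],repeat=4):
        sg=np.array([b[0],1,b[1],1,b[2],1,b[3]])
        f=lambda p:np.concatenate([fk(q,p,sg)[0]-x for q,x,_ in D])
        r=least_squares(f,[300,420,400,200,0,0])
        dr=[(Ro.from_euler('xyz',e).inv()*fk(q,r.x,sg)[1]).as_rotvec().round(3) for q,x,e in D]
        res.append((r.cost,sg,r.x.round(1),r.fun.round(1),dr))
    res.sort(key=lambda t:t[0])
    for t in res[:2]: print(*t,sep='\n')
E
python3 k.py
```

```text
2.6415283880301614
[-1  1 -1  1 -1  1 -1]
[-217.8  561.9  380.2 -200.9  -35.8    6.9]
[-0.6  0.3  0.9 -0.2  0.6  0.8  0.5  0.1 -1.7]
[array([-0.003, -0.002, -1.571]), array([ 0.006, -0.003, -1.58 ]), array([ 0.   ,  0.   , -1.571])]
2.641528388030438
[-1  1 -1  1 -1  1  1]
[-217.8  561.9  380.2 -200.9  -35.8    6.9]
[-0.6  0.3  0.9 -0.2  0.6  0.8  0.5  0.1 -1.7]
[array([-0.003, -0.002, -1.611]), array([-0.008, -0.004,  2.883]), array([ 0.   , -0.   ,  1.676])]
```

```bash
cat > ik.py <<'E'
from k import *
sg=np.array([-1,1,-1,1,-1,1,-1]); P=[-217.8,561.9,380.2,-200.9,-35.8,6.9]
lo=np.array([-3.06,-.37,-1.25,.18,-1.1,.235,-2.94]); hi=np.array([3.06,2.12,1.32,2.47,4.24,1.98,2.94])
def pose(q):
    X,R=fk(q,P,sg); return X,R*Ro.from_euler('z',np.pi/2)
def solve(x,y,z,yaw,q0,tilt=(0,0)):
    T=Ro.from_rotvec([tilt[0],tilt[1],0])*Ro.from_euler('z',yaw)*Ro.from_euler('x',np.pi)
    f=lambda q:np.r_[pose(q)[0]-[x,y,z],300*(T.inv()*pose(q)[1]).as_rotvec(),.3*(q-q0)]
    return least_squares(f,np.clip(q0,lo+.01,hi-.01),bounds=(lo,hi))
E
python3 - <<'E'
from ik import *
q0=np.array(s['qpos']); print(pose(q0)[0],pose(q0)[1].as_euler('xyz'))
for z in(22,12,3):
  for q3 in (-.17,-.6,-1,.5,1):
    for yaw in(0,):
      a=q0.copy(); a[2]=q3; a[4]=-q3*3
      r=solve(354,-280,z,yaw,a); X,R=pose(r.x)
      print(z,q3,(X-[354,-280,z]).round(1),r.x.round(2))
E
```

```text
[ 352.64043046 -282.34390821   20.42898111] [3.13864999e+00 4.45493527e-03 2.39803581e-04]
22 -0.17 [ 0. -0.  0.] [ 0.73  0.75 -0.18  2.2   0.55  0.24 -1.52]
22 -0.6 [-0.  0. -0.] [ 0.96  0.79 -0.54  2.2   1.03  0.43 -2.  ]
22 -1 [-0.  0. -0.] [ 1.14  0.88 -0.84  2.2   1.21  0.66 -2.17]
22 0.5 [ 0. -0.  0.] [ 0.43  0.77  0.25  2.23 -0.84  0.24 -0.13]
22 1 [0. 0. 0.] [ 0.33  0.8   0.4   2.23 -1.1   0.32  0.13]
12 -0.17 [ 0. -0.  0.] [ 0.75  0.77 -0.22  2.2   0.7   0.24 -1.66]
12 -0.6 [-0. -0. -0.] [ 0.94  0.8  -0.51  2.2   1.07  0.41 -2.03]
12 -1 [-0.  0. -0.] [ 1.12  0.89 -0.81  2.2   1.24  0.64 -2.2 ]
12 0.5 [ 0. -0.  0.] [ 0.42  0.8   0.27  2.23 -0.99  0.24  0.02]
12 1 [0. 0. 0.] [ 0.37  0.81  0.34  2.23 -1.1   0.27  0.12]
3 -0.17 [ 0. -0.  0.] [ 0.76  0.79 -0.24  2.2   0.81  0.24 -1.78]
3 -0.6 [-0. -0. -0.] [ 0.92  0.82 -0.48  2.2   1.1   0.39 -2.07]
3 -1 [-0.  0. -0.] [ 1.11  0.9  -0.79  2.2   1.26  0.62 -2.22]
3 0.5 [ 0.2 -0.1  0.2] [ 0.41  0.82  0.29  2.23 -1.1   0.24  0.12]
3 1 [ 0.2 -0.1  0.2] [ 0.41  0.82  0.29  2.23 -1.1   0.24  0.12]
```

Emit:
carry_out(deltas=[0,0,0,0,0,0.002,1,0,0,0,0,0,0.002,1,0,0,0,0,0,0,1])

```text
clock: 8.25
eef_pos: [351.9, -282.4, 17.7]
tool_rot: [3.139, 0.005, 0.0]
force: [0.7, -0.9, -0.8]
width: 27.9
gripper_force: 59.3
```

```bash
python3 - <<'E'
from h import *
s=ctrl.read_state(); print(s['qpos'].round(4),s['eef_pos'],s['tool_rot'],s['force'])
E
```

```text
[ 0.7422  0.759  -0.1933  2.2042  0.63    0.2343 -1.5866] [ 351.90740691 -282.37445613   17.66703153] [3.13932456e+00 4.87904210e-03 2.01876817e-04] [ 0.67264585 -0.87287135 -0.84851123]
```

Emit:
carry_out(deltas=[0,0,0,0.001,-0.001,0.002,1,0,0,0,0.001,-0.001,0.002,1,0,0,0,0,0,0.001,1,0,0,0,0,0,0.001,1,0,0,0,0,0,0,1])

```text
clock: 8.88
eef_pos: [354.0, -280.5, 13.7]
tool_rot: [3.137, 0.004, 0.001]
force: [-2.6, 1.7, 27.0]
width: 27.9
gripper_force: 62.2
```

It has touched the floor. Releasing and rising.

Emit:
carry_out(deltas=[0,0,0,0,0,-0.001,1,0,0,0,0,0,0,-1,0,0,0,0,0,0,-1,0,0,0,0,0,0,-1,0,0,0,0,0,0,-1,0,0,0,0,0,-0.03,-1,0,0,0,0,0,-0.045,-1,0,0,0,0,0,-0.045,-1,0,0,0,0,0,-0.045,-1,0,0,0,0,0,-0.045,-1,0,0,0,0,0,0,-1,0,0,0,0,0,0,-1])

```text
clock: 10.38
eef_pos: [354.3, -279.9, 222.4]
tool_rot: [3.139, 0.006, -0.0]
force: [-0.8, 0.1, -0.3]
width: 85.2
gripper_force: 0.0
```

```bash
python3 - <<'E'
from h import *
print(ctrl.read_state()['qpos'].round(3))
look('pics/w4.png',dict(round_tin=(354,-280),round_mid=(454,13)))
look('',dict(round_small=(354,-280)),z0=3,thr=120,im=cv2.imread('pics/w4.png'))
E
```

```text
[ 1.074  0.422 -0.645  2.043  0.361  0.791 -1.359]
10.43 tcp [ 354.1 -279.6  221.9] yaw 0.0
round_tin px [319. 173.] pos [ 354.2 -279.5] yaw [] rms px 0.54
round_mid px [58. 85.] pos [453.8  14.3] yaw [] rms px 0.56
10.43 tcp [ 354.1 -279.6  221.9] yaw 0.0
round_small px [325. 186.] pos [ 339.4 -290.8] yaw [] rms px 24.67
```

View pics/w4.png

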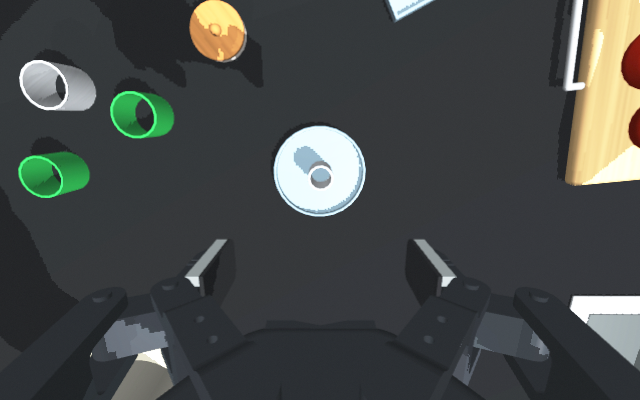

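Wrist view: round_small stands centred in the round tin (320,175). round_mid is the grey ring at (45,85); the green ones are at (140,115) and (55,175). Next I move over round_mid.

Emit:
carry_out(deltas=[0,0,0,0.0142,-0.042,0,-1,0,0,0,0.0142,-0.042,0,-1,0,0,0,0.0142,-0.042,0,-1,0,0,0,0.0142,-0.042,0,-1,0,0,0,0.0142,-0.042,0,-1,0,0,0,0.0142,-0.042,0,-1,0,0,0,0.0142,-0.042,0,-1,0,0,0,0,0,0,-1,0,0,0,0,0,0,-1,0,0,0,0,0,0,-1])

```text
clock: 11.68
eef_pos: [453.6, 12.6, 220.9]
tool_rot: [3.138, 0.007, -0.002]
force: [-0.0, 0.3, 1.2]
width: 85.9
gripper_force: 0.0
```

```bash
python3 - <<'E'
from h import *
print(ctrl.read_state()['qpos'].round(3))
look('pics/w5.png',dict(round_mid=(454,14)))
E
```

```text
[ 0.389  0.433 -0.663  2.036  0.372  0.799 -2.067]
11.72 tcp [453.8  12.7 221.2] yaw -0.002
round_mid px [318. 174.] pos [447.5  31.5] yaw [] rms px 27.04
```

```bash
python3 - <<'E'
from h import *
im=cv2.imread('pics/w5.png')[:,:,::-1]
for t in(60,90,110,130): look('',dict(round_mid=(454,14)),thr=t,im=im)
cv2.imwrite('pics/w5c.png',cv2.resize(im[100:260,200:440,::-1],None,fx=3,fy=3))
E
```

```text
11.72 tcp [453.8  12.7 221.2] yaw -0.002
round_mid px [318. 174.] pos [447.3  31.7] yaw [] rms px 27.11
11.72 tcp [453.8  12.7 221.2] yaw -0.002
round_mid px [318. 174.] pos [447.3  31.7] yaw [] rms px 27.11
11.72 tcp [453.8  12.7 221.2] yaw -0.002
round_mid px [317. 174.] pos [454.7  14.2] yaw [] rms px 0.75
11.72 tcp [453.8  12.7 221.2] yaw -0.002
round_mid px [318. 175.] pos [454.6  14.1] yaw [] rms px 0.67
```

View pics/w5c.png

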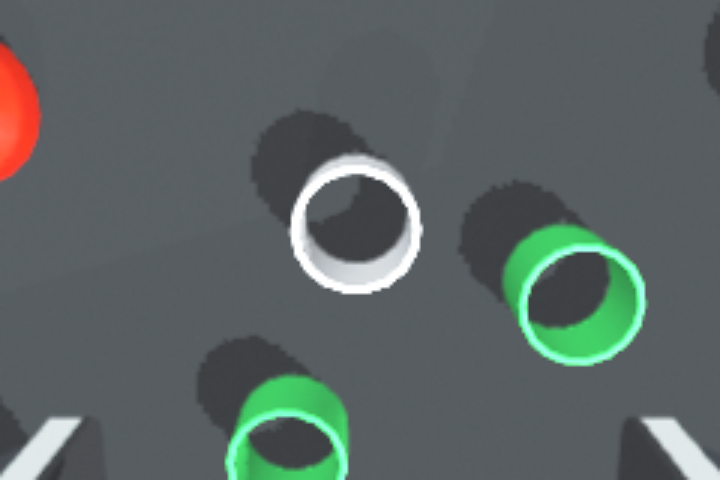

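Crop: round_mid is the grey ring at about (355,225) in the crop, with the green rings clear on both sides. The fit gives (454.6, 14.1). I descend with the fingers slightly narrowed.

Emit:
carry_out(deltas=[0,0,0,0.001,-0.0014,0.045,-0.6,0,0,0,0,0,0.045,-0.6,0,0,0,0,0,0.045,-0.6,0,0,0,0,0,0.045,-0.6,0,0,0,0,0,0.024,-0.6,0,0,0,0,0,0.01,-0.6,0,0,0,0,0,0,-0.6,0,0,0,0,0,0,1,0,0,0,0,0,0,1,0,0,0,0,0,0,1,0,0,0,0,0,0,1])

```text
clock: 13.1
eef_pos: [454.7, 14.5, 8.5]
tool_rot: [3.138, 0.003, -0.001]
force: [0.3, -1.0, 6.5]
width: 48.7
gripper_force: 62.2
```

```bash
python3 - <<'E'
from h import *
s=ctrl.read_state(); print(s['qpos'].round(3),s['eef_pos'],s['tool_rot'])
E
```

```text
[ 0.084  0.787 -0.265  2.193  0.811  0.262 -2.471] [454.71578412  14.50888258   8.52782854] [ 3.13843925e+00  3.33610745e-03 -5.87238912e-04]
```

Emit:
carry_out(deltas=[0,0,0,0,0,-0.045,1,0,0,0,0,0,-0.045,1,0,0,0,0,0,-0.04,1,0,0,0,-0.0144,0.042,0,1,0,0,0,-0.0144,0.042,0,1,0,0,0,-0.0144,0.042,0,1,0,0,0,-0.0144,0.042,0,1,0,0,0,-0.0144,0.042,0,1,0,0,0,-0.0144,0.042,0,1,0,0,0,-0.0144,0.042,0,1,0,0,0,0,0,0,1,0,0,0,0,0,0,1])

```text
clock: 14.6
eef_pos: [354.2, -278.4, 139.1]
tool_rot: [3.139, 0.004, -0.0]
force: [0.6, -0.5, -1.1]
width: 49.1
gripper_force: 62.6
```

```bash
python3 - <<'E'
from h import *
s=ctrl.read_state(); print(s['qpos'].round(3),s['eef_pos'],s['tool_rot'])
E
```

```text
[ 1.047  0.573 -0.643  2.134  0.601  0.621 -1.596] [ 354.22311945 -278.41642295  139.07892213] [ 3.13915356e+00  4.10641166e-03 -2.58239165e-04]
```

Emit:
carry_out(deltas=[0,0,0,0,0.0015,0.04,1,0,0,0,0,0,0.04,1,0,0,0,0,0,0.03,1,0,0,0,0,0,0.01,1,0,0,0,0,0,0.003,1,0,0,0,0,0,0.002,1,0,0,0,0,0,0.001,1,0,0,0,0,0,0,1])

```text
clock: 15.6
eef_pos: [353.8, -280.9, 13.4]
tool_rot: [3.138, 0.004, -0.0]
force: [0.4, -0.0, -0.3]
width: 49.3
gripper_force: 62.6
```

Emit:
carry_out(deltas=[0,0,0,0,0,0.001,1,0,0,0,0,0,0.001,1,0,0,0,0,0,0.0005,1,0,0,0,0,0,0,1])

```text
clock: 16.1
eef_pos: [353.7, -280.8, 11.4]
tool_rot: [3.138, 0.004, 0.0]
force: [-2.2, 0.9, 14.8]
width: 49.0
gripper_force: 64.1
```

Contact again. I release and rise over the tin for a check.

Emit:
carry_out(deltas=[0,0,0,0,0,-0.001,1,0,0,0,0,0,0,-1,0,0,0,0,0,0,-1,0,0,0,0,0,0,-1,0,0,0,0,0,0,-1,0,0,0,0,0,-0.03,-1,0,0,0,0,0,-0.045,-1,0,0,0,0,0,-0.045,-1,0,0,0,0,0,-0.045,-1,0,0,0,0,0,-0.045,-1,0,0,0,0,0,0,-1,0,0,0,0,0,0,-1])

```text
clock: 17.6
eef_pos: [353.8, -280.0, 220.9]
tool_rot: [3.139, 0.006, -0.0]
force: [-0.1, -0.3, -0.7]
width: 85.5
gripper_force: 0.0
```

```bash
python3 - <<'E'
from h import *
look('pics/w6.png',dict(round_tin=(354,-280)))
im=cv2.imread('pics/w6.png'); cv2.imwrite('pics/w6c.png',cv2.resize(im[100:250,240:400],None,fx=4,fy=4,interpolation=cv2.INTER_CUBIC))
E
```

```text
17.65 tcp [ 353.6 -279.8  220.4] yaw -0.0
round_tin px [319. 172.] pos [ 354.3 -279.5] yaw [] rms px 0.61
```

View pics/w6c.png

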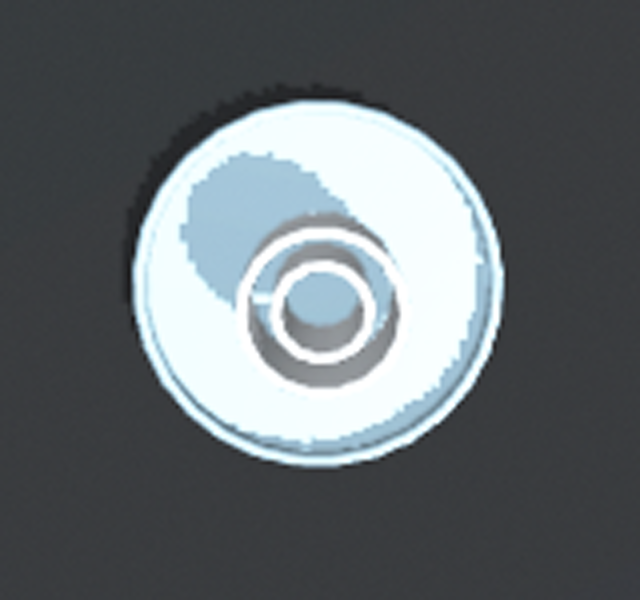

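Emit:
carry_out(deltas=[0,0,0,0.024,-0.047,0,-1,0,0,0,0.024,-0.047,0,-1,0,0,0,0.024,-0.047,0,-1,0,0,0,0.024,-0.047,0,-1,0,0,0,0.024,-0.047,0,-1,0,0,0,0.024,-0.047,0,-1,0,0,-10,0,0,0,-1,0,0,-10,0,0,0,-1,0,0,-10,0,0,0,-1,0,0,-10,0,0,0,-1,0,0,-10,0,0,0,-1,0,0,-10,0,0,0,-1])

```text
clock: 19.15
eef_pos: [497.5, 2.0, 218.3]
tool_rot: [-3.136, 0.006, 1.054]
force: [-0.2, -1.4, 0.5]
width: 85.2
gripper_force: 0.0
```

Crop: the small and mid rings are concentric in the round tin, around (322,310) in the crop. Continuing to round_large with the tool at yaw 90°.

Emit:
carry_out(deltas=[0,0,-10,0,0,0,-1,0,0,-10,0,0,0,-1,0,0,-9.6,0,0,0,-1,0,0,0,0.0387,-0.0184,0,-1,0,0,0,0.0387,-0.0184,0,-1,0,0,0,0.0387,-0.0184,0,-1,0,0,0,0.0387,-0.0184,0,-1,0,0,0,0.0387,-0.0184,0,-1,0,0,0,0.0387,-0.0184,0,-1,0,0,0,0.0387,-0.0184,0,-1,0,0,0,0,0,0,-1,0,0,0,0,0,0,-1])

```text
clock: 20.65
eef_pos: [371.2, 272.8, 218.6]
tool_rot: [-3.135, 0.005, 1.565]
force: [0.2, -0.6, 0.5]
width: 85.6
gripper_force: 0.0
```

```bash
python3 - <<'E'
from h import *
print(ctrl.read_state()['qpos'].round(3))
look('pics/w7.png',dict(round_large=(369,273)),thr=110)
look('',dict(round_large=(369,273)),thr=130,im=cv2.imread('pics/w7.png')[:,:,::-1])
E
```

```text
[ 0.053  0.608 -1.132  2.014  0.674  0.968 -1.434]
20.7 tcp [371.6 272.4 218.8] yaw 1.563
round_large px [321. 178.] pos [369.5 271.9] yaw [] rms px 0.59
20.7 tcp [371.6 272.4 218.8] yaw 1.563
round_large px [319. 176.] pos [370.2 271.5] yaw [] rms px 0.46
```

View pics/w7.png

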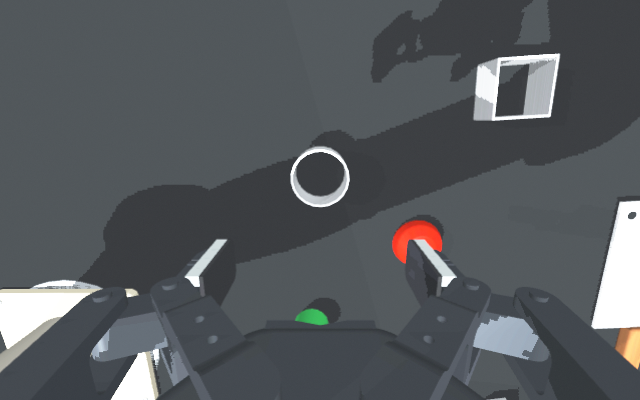

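Wrist view: round_large at (320,177) is free for the grasp, and the tomato at (417,243) is about 165 mm away. Descending.

Emit:
carry_out(deltas=[0,0,0,-0.001,-0.0016,0.045,-1,0,0,0,0,0,0.045,-1,0,0,0,0,0,0.045,-1,0,0,0,0,0,0.04,-1,0,0,0,0,0,0.025,-1,0,0,0,0,0,0.012,-1,0,0,0,0,0,0.004,-1,0,0,0,0,0,0,-1])

```text
clock: 21.7
eef_pos: [369.3, 271.5, 3.7]
tool_rot: [-3.137, 0.003, 1.563]
force: [0.0, 0.2, 0.8]
width: 85.4
gripper_force: 0.0
```

```bash
python3 - <<'E'
from h import *
s=ctrl.read_state(); print(s['qpos'].round(3),s['eef_pos'],s['tool_rot'])
E
```

```text
[-0.221  0.905 -0.724  2.174  1.239  0.583 -1.911] [369.32700823 271.5293368    3.70912809] [-3.13672881  0.00313831  1.56270508]
```

Emit:
carry_out(deltas=[0,0,0,0,0,0,1,0,0,0,0,0,0,1,0,0,0,0,0,0,1,0,0,0,0,0,0,1,0,0,0,0,0,-0.03,1,0,0,0,0,0,-0.045,1,0,0,0,0,0,-0.045,1,0,0,0,0,0,-0.02,1,0,0,0,0,0,0,1])

```text
clock: 22.82
eef_pos: [370.5, 273.0, 145.2]
tool_rot: [-3.14, 0.001, 1.563]
force: [0.3, -0.8, -1.0]
width: 66.4
gripper_force: 67.1
```

```bash
python3 - <<'E'
from h import *
s=ctrl.read_state(); print(s['qpos'].round(3),s['eef_pos'],s['tool_rot'])
im=ctrl.get_image('wrist'); cv2.imwrite('pics/w8.png',im[180:400,120:520,::-1])
E
```

```text
[-0.05   0.687 -0.985  2.099  0.821  0.807 -1.559] [370.54580632 272.99170664 145.24685257] [-3.14021631e+00  1.07567559e-03  1.56322668e+00]
```

View pics/w8.png

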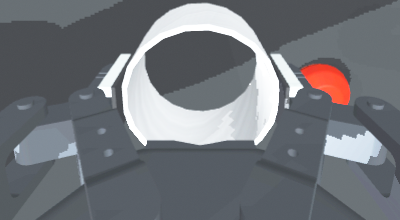

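Wrist view: round_large is held squarely between the pads, at about (200,60) in the crop. Carrying it around to the tin, keeping yaw 90°.

Emit:
carry_out(deltas=[0,0,0,-0.0455,0.0216,0,1,0,0,0,-0.0455,0.0216,0,1,0,0,0,-0.0455,0.0216,0,1,0,0,0,-0.0455,0.0216,0,1,0,0,0,-0.0455,0.0216,0,1,0,0,0,-0.0455,0.0216,0,1,0,0,0,-0.0466,-0.0243,0,1,0,0,0,-0.0466,-0.0243,0,1,0,0,0,-0.0466,-0.0243,0,1,0,0,0,-0.0466,-0.0243,0,1,0,0,0,-0.0466,-0.0243,0,1,0,0,0,-0.0466,-0.0243,0,1])

```text
clock: 24.38
eef_pos: [348.0, -281.0, 144.2]
tool_rot: [-3.135, 0.001, 1.564]
force: [0.3, 0.8, -0.4]
width: 65.9
gripper_force: 67.1
```

Emit:
carry_out(deltas=[0,0,0,0,0,0,1,0,0,0,0,0,0,1,0,0,0,0,0,0,1])

```text
clock: 24.75
eef_pos: [350.4, -278.4, 145.2]
tool_rot: [-3.137, 0.002, 1.567]
force: [-0.1, 0.2, -1.1]
width: 66.0
gripper_force: 67.2
```

```bash
python3 - <<'E'
from h import *
s=ctrl.read_state(); print(s['qpos'].round(3),s['eef_pos'],s['tool_rot'])
E
```

```text
[ 1.306  0.719 -1.083  2.13   0.887  0.854 -0.335] [ 350.42792435 -278.42488253  145.21331512] [-3.13720376e+00  1.92984626e-03  1.56706245e+00]
```

Emit:
carry_out(deltas=[0,0,0,-0.0018,0.0036,0.04,1,0,0,0,0,0,0.04,1,0,0,0,0,0,0,1,0,0,0,0,0,0,1,0,0,0,0,0,0,1])

```text
clock: 25.38
eef_pos: [354.0, -282.1, 66.8]
tool_rot: [-3.139, 0.004, 1.565]
force: [0.4, 0.2, 0.3]
width: 66.1
gripper_force: 67.2
```

```bash
python3 - <<'E'
from h import *
s=ctrl.read_state(); print(s['qpos'].round(3),s['eef_pos'],s['tool_rot'])
im=ctrl.get_image('wrist'); cv2.imwrite('pics/w9.png',im[120:400,120:520,::-1])
E
```

```text
[ 1.203  0.833 -0.925  2.174  1.104  0.729 -0.509] [ 354.01067335 -282.09305351   66.76592675] [-3.13913616  0.0041547   1.56453875]
```

View pics/w9.png

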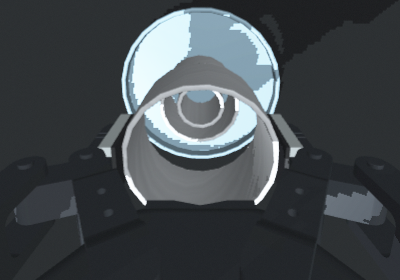

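Crop: looking through the held ring, the mid and small rings are centred inside it at about (202,105). Lowering.

Emit:
carry_out(deltas=[0,0,0,0.001,0,0.03,1,0,0,0,0,0,0.018,1,0,0,0,0,0,0.006,1,0,0,0,0,0,0.002,1,0,0,0,0,0,0.002,1,0,0,0,0,0,0.001,1,0,0,0,0,0,0,1])

```text
clock: 26.3
eef_pos: [353.2, -281.4, 7.9]
tool_rot: [-3.138, 0.005, 1.564]
force: [-2.9, -0.4, 11.3]
width: 65.8
gripper_force: 68.7
```

Emit:
carry_out(deltas=[0,0,0,0,0,-0.0005,1,0,0,0,0,0,0,-1,0,0,0,0,0,0,-1,0,0,0,0,0,0,-1,0,0,0,0,0,0,-1,0,0,0,0,0,-0.03,-1,0,0,0,0,0,-0.045,-1,0,0,0,0,0,-0.045,-1,0,0,0,0,0,-0.045,-1,0,0,0,0,0,-0.045,-1,0,0,0,0,0,0,-1,0,0,0,0,0,0,-1])

```text
clock: 27.8
eef_pos: [352.8, -280.6, 216.3]
tool_rot: [-3.136, 0.003, 1.564]
force: [-0.2, -0.7, 0.7]
width: 85.9
gripper_force: 0.0
```

```bash
python3 - <<'E'
from h import *
print(ctrl.read_state()['qpos'].round(3))
look('pics/w10.png',dict(round_tin=(354,-280),square_tin=(598,-387)))
im=cv2.imread('pics/w10.png'); cv2.imwrite('pics/w10c.png',cv2.resize(im[80:260,220:420],None,fx=2.5,fy=2.5,interpolation=cv2.INTER_CUBIC))
E
```

```text
[ 1.381  0.613 -1.173  2.045  0.706  0.968 -0.175]
27.85 tcp [ 352.6 -280.4  215.9] yaw 1.564
round_tin px [321. 171.] pos [ 354.3 -279.3] yaw [] rms px 0.58
square_tin px [515. 244.] pos [ 598.3 -386.5] yaw [0.486] rms px 3.0
```

View pics/w10c.png

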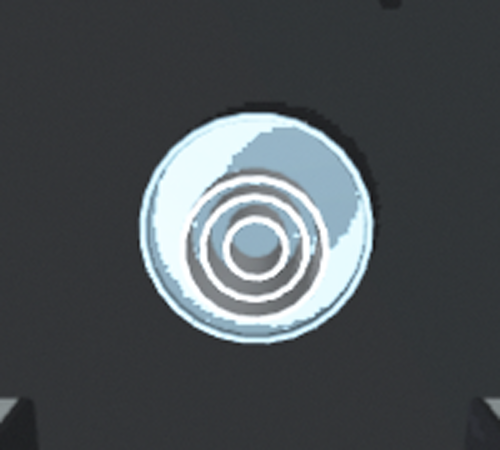

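Crop: all three round cutters are nested concentrically in the round tin, around (256,248). Next I move over square_small, using its symmetry (yaw 0.157 + π/2).

Emit:
carry_out(deltas=[0,0,0,0.023,0.0426,0,-1,0,0,0,0.023,0.0426,0,-1,0,0,0,0.023,0.0426,0,-1,0,0,0,0.023,0.0426,0,-1,0,0,0,0.023,0.0426,0,-1,0,0,0,0.023,0.0426,0,-1,0,0,0,0.023,0.0426,0,-1,0,0,-9.4,0,0,0,-1,0,0,0,0,0,0,-1,0,0,0,0,0,0,-1])

```text
clock: 29.1
eef_pos: [652.1, -122.1, 213.8]
tool_rot: [-3.134, 0.002, 1.725]
force: [-0.1, 0.3, 0.3]
width: 85.2
gripper_force: 0.0
```

```bash
cat > tgt.py <<'E'
from h import *
def delta(x,y):
    s=ctrl.read_state(); R=Ro.from_euler('xyz',s['tool_rot']).as_matrix()
    print('tool dxy',(R.T@np.array([x-s['eef_pos'][0],y-s['eef_pos'][1],0])).round(1),'z',s['eef_pos'][2].round(1),s['tool_rot'],s['qpos'].round(2))
from scipy.spatial.transform import Rotation as Ro
E
python3 - <<'E'
from tgt import *
look('pics/w11.png',dict(square_small=(652,-121)),thr=110)
im=cv2.imread('pics/w11.png')[:,:,::-1]
for t in(95,130,150): look('',dict(square_small=(652,-121)),thr=t,im=im)
delta(652.5,-122)
E
```

```text
29.15 tcp [ 652.2 -122.3  214.3] yaw 1.725
square_small px [323. 174.] pos [ 652.  -122.2] yaw [0.157] rms px 1.44
29.15 tcp [ 652.2 -122.3  214.3] yaw 1.725
square_small px [323. 174.] pos [ 652.1 -122.9] yaw [0.157] rms px 1.17
29.15 tcp [ 652.2 -122.3  214.3] yaw 1.725
square_small px [321. 174.] pos [ 652.4 -122.8] yaw [1.728] rms px 1.64
29.15 tcp [ 652.2 -122.3  214.3] yaw 1.725
square_small px [318. 177.] pos [ 652.1 -122.9] yaw [0.158] rms px 1.7
tool dxy [ 0.3  0.4 -0. ] z 214.3 [-3.13514298e+00  2.27896590e-03  1.72538397e+00] [ 0.66  0.87 -1.04  1.47  0.77  1.25 -0.31]
```

The fit puts square_small under the TCP with the yaw matched. Descending, gripping, lifting.

Emit:
carry_out(deltas=[0,0,0,0,0,0.045,-1,0,0,0,0,0,0.045,-1,0,0,0,0,0,0.045,-1,0,0,0,0,0,0.04,-1,0,0,0,0,0,0.022,-1,0,0,0,0,0,0.009,-1,0,0,0,0,0,0,-1,0,0,0,0,0,0,1,0,0,0,0,0,0,1,0,0,0,0,0,0,1,0,0,0,0,0,0,1,0,0,0,0,0,0,1])

```text
clock: 30.65
eef_pos: [652.7, -122.1, 10.2]
tool_rot: [-3.138, 0.002, 1.728]
force: [-0.2, -0.6, 6.0]
width: 36.9
gripper_force: 60.8
```

Emit:
carry_out(deltas=[0,0,0,0,0,-0.045,1,0,0,0,0,0,-0.045,1,0,0,0,0,0,-0.04,1,0,0,0,-0.0421,-0.0159,0,1,0,0,0,-0.0421,-0.0159,0,1,0,0,0,-0.0421,-0.0159,0,1,0,0,0,-0.0421,-0.0159,0,1,0,0,0,-0.0421,-0.0159,0,1,0,0,0,-0.0421,-0.0159,0,1,0,0,-8.6,0,0,0,1,0,0,-8.6,0,0,0,1,0,0,0,0,0,0,1])

```text
clock: 32.15
eef_pos: [597.5, -386.1, 139.3]
tool_rot: [-3.136, -0.001, 2.027]
force: [-0.1, -0.2, -0.6]
width: 36.9
gripper_force: 60.3
```

Emit:
carry_out(deltas=[0,0,0,0,0,0,1,0,0,0,0,0,0,1])

```text
clock: 32.4
eef_pos: [597.9, -386.0, 140.0]
tool_rot: [-3.136, 0.001, 2.027]
force: [0.5, -0.2, -1.2]
width: 37.0
gripper_force: 60.3
```

```bash
python3 - <<'E'
from tgt import *
look('pics/w12.png',dict(square_tin=(598,-387)),thr=75)
delta(598.2,-386.7)
E
```

```text
32.45 tcp [ 597.9 -386.1  140.1] yaw 2.028
square_tin px [317. 191.] pos [ 597.5 -388.2] yaw [0.478] rms px 13.08
tool dxy [-0.7 -0.   0. ] z 140.1 [-3.13602206e+00  6.31115424e-04  2.02750753e+00] [ 1.02  1.03 -1.05  1.38  0.91  1.25  0.35]
```

Emit:
carry_out(deltas=[0,0,0,-0.001,0,0.04,1,0,0,0,0,0,0.04,1,0,0,0,0,0,0.03,1,0,0,0,0,0,0.01,1,0,0,0,0,0,0.003,1,0,0,0,0,0,0.002,1,0,0,0,0,0,0.001,1,0,0,0,0,0,0,1])

```text
clock: 33.45
eef_pos: [598.0, -387.6, 14.7]
tool_rot: [-3.137, 0.001, 2.028]
force: [-0.1, -0.2, -0.6]
width: 37.4
gripper_force: 60.2
```

Emit:
carry_out(deltas=[0,0,0,0,0,0.001,1,0,0,0,0,0,0.001,1,0,0,0,0,0,0.0005,1,0,0,0,0,0,0,1])

```text
clock: 33.95
eef_pos: [598.0, -387.5, 13.2]
tool_rot: [-3.136, 0.001, 2.028]
force: [-2.9, 1.2, 8.5]
width: 37.0
gripper_force: 61.4
```

Emit:
carry_out(deltas=[0,0,0,0,0,-0.0005,1,0,0,0,0,0,0,-1,0,0,0,0,0,0,-1,0,0,0,0,0,0,-1,0,0,0,0,0,0,-1,0,0,0,0,0,-0.03,-1,0,0,0,0,0,-0.045,-1,0,0,0,0,0,-0.045,-1,0,0,0,0,0,-0.045,-1,0,0,0,0,0,-0.045,-1,0,0,0,0,0,0,-1,0,0,0,0,0,0,-1])

```text
clock: 35.45
eef_pos: [598.7, -386.7, 223.4]
tool_rot: [-3.137, 0.002, 2.029]
force: [-0.9, -0.1, -0.6]
width: 85.4
gripper_force: 0.0
```

```bash
python3 - <<'E'
from tgt import *
look('pics/w13.png',dict(square_tin=(598,-387)),thr=75)
im=cv2.imread('pics/w13.png')[:,:,::-1]
# square_small rim inside the tin: compare with the model's predicted rim at z=43
c=ctrl.calibration('wrist')
delta(587,370)
print('rim predicted px',project(model('s',38,40,598,-387.5,2.028,3)[4:],c).round(0).tolist())
cv2.imwrite('pics/w13c.png',cv2.resize(im[100:260,230:410,::-1],None,fx=3,fy=3))
E
```

```text
35.5 tcp [ 598.2 -386.8  222.2] yaw 2.029
square_tin px [315. 170.] pos [ 597.3 -387.4] yaw [0.476] rms px 0.24
tool dxy [683.8 324.4  -2.2] z 222.2 [-3.13549988e+00  3.23959407e-04  2.02854630e+00] [ 1.02  0.95 -1.1   1.3   0.83  1.37  0.41]
rim predicted px [[304.0, 162.0], [304.0, 195.0], [337.0, 195.0], [337.0, 163.0]]
```

Emit:
carry_out(deltas=[0,0,0,0.0456,0.0216,0,-1,0,0,0,0.0456,0.0216,0,-1,0,0,0,0.0456,0.0216,0,-1,0,0,0,0.0456,0.0216,0,-1,0,0,0,0.0456,0.0216,0,-1,0,0,0,0.0456,0.0216,0,-1,0,0,0,0.0456,0.0216,0,-1,0,0,0,0.0456,0.0216,0,-1,0,0,0,0.0456,0.0216,0,-1,0,0,0,0.0456,0.0216,0,-1,0,0,0,0.0456,0.0216,0,-1,0,0,0,0.0456,0.0216,0,-1])

```text
clock: 37.0
eef_pos: [588.9, 219.6, 219.3]
tool_rot: [-3.134, 0.0, 2.028]
force: [0.8, -0.7, -0.6]
width: 85.5
gripper_force: 0.0
```

Emit:
carry_out(deltas=[0,0,0,0.0456,0.0216,0,-1,0,0,0,0.0456,0.0216,0,-1,0,0,0,0.0456,0.0216,0,-1,0,0,7.9,0,0,0,-1,0,0,7.9,0,0,0,-1,0,0,7.9,0,0,0,-1,0,0,0,0,0,0,-1,0,0,0,0,0,0,-1])

```text
clock: 38.0
eef_pos: [587.0, 369.7, 219.4]
tool_rot: [-3.136, 0.003, 1.617]
force: [0.0, 0.1, -0.6]
width: 85.0
gripper_force: 0.0
```

```bash
python3 - <<'E'
from tgt import *
look('pics/w14.png',dict(square_large=(587,370)),thr=110)
im=cv2.imread('pics/w14.png')[:,:,::-1]
for t in(90,130,150): look('',dict(square_large=(587,370)),thr=t,im=im)
delta(587,369)
E
```

```text
38.05 tcp [587.1 369.7 219.5] yaw 1.616
square_large px [324. 182.] pos [586.3 368.3] yaw [0.05] rms px 1.14
38.05 tcp [587.1 369.7 219.5] yaw 1.616
square_large px [315. 174.] pos [586.5 368.3] yaw [0.048] rms px 0.85
38.05 tcp [587.1 369.7 219.5] yaw 1.616
square_large px [316. 170.] pos [585.9 371.7] yaw [0.048] rms px 9.86
38.05 tcp [587.1 369.7 219.5] yaw 1.616
square_large px [309. 166.] pos [587.  375.4] yaw [0.049] rms px 12.66
tool dxy [-0.7 -0.1  0. ] z 219.5 [-3.13594474e+00  2.78742036e-03  1.61644862e+00] [-0.15  0.86 -0.92  1.37  0.69  1.25 -1.07]
```

Emit:
carry_out(deltas=[0,0,0,-0.0013,-0.0007,0.045,-1,0,0,0,0,0,0.045,-1,0,0,0,0,0,0.045,-1,0,0,0,0,0,0.045,-1,0,0,0,0,0,0.025,-1,0,0,0,0,0,0.0105,-1,0,0,0,0,0,0,-1,0,0,0,0,0,0,1,0,0,0,0,0,0,1,0,0,0,0,0,0,1,0,0,0,0,0,0,1,0,0,0,0,0,0,1])

```text
clock: 39.55
eef_pos: [586.7, 369.0, 6.6]
tool_rot: [-3.139, 0.001, 1.614]
force: [0.4, -0.6, 5.9]
width: 61.1
gripper_force: 66.1
```

Emit:
carry_out(deltas=[0,0,0,0,0,-0.045,1,0,0,0,0,0,-0.045,1,0,0,0,0,0,-0.045,1,0,0,0,-0.0504,-0.0014,0,1,0,0,0,-0.0504,-0.0014,0,1,0,0,0,-0.0504,-0.0014,0,1,0,0,0,-0.0504,-0.0014,0,1,0,0,0,-0.0504,-0.0014,0,1,0,0,0,-0.0504,-0.0014,0,1,0,0,0,-0.0504,-0.0014,0,1,0,0,0,-0.0504,-0.0014,0,1,0,0,0,-0.0504,-0.0014,0,1])

```text
clock: 41.05
eef_pos: [593.4, -87.3, 141.1]
tool_rot: [-3.137, 0.003, 1.615]
force: [-0.0, -0.1, -1.2]
width: 60.6
gripper_force: 65.9
```

Emit:
carry_out(deltas=[0,0,0,-0.0504,-0.0014,0,1,0,0,0,-0.0504,-0.0014,0,1,0,0,0,-0.0504,-0.0014,0,1,0,0,0,-0.0504,-0.0014,0,1,0,0,0,-0.0504,-0.0014,0,1,0,0,0,-0.0504,-0.0014,0,1,0,0,-7.9,0,0,0,1,0,0,-7.9,0,0,0,1,0,0,-7.9,0,0,0,1,0,0,0,0,0,0,1,0,0,0,0,0,0,1])

```text
clock: 42.42
eef_pos: [598.3, -387.8, 141.6]
tool_rot: [-3.136, 0.0, 2.026]
force: [-0.3, -0.4, -0.8]
width: 61.1
gripper_force: 65.7
```

```bash
python3 - <<'E'
from tgt import *
delta(597.7,-387.3)
E
```

```text
tool dxy [ 0.7 -0.3  0. ] z 141.6 [-3.13603559e+00  4.78638002e-04  2.02606659e+00] [ 1.01  1.01 -1.02  1.38  0.88  1.23  0.37]
```

Emit:
carry_out(deltas=[0,0,0,0.001,0,0.04,1,0,0,0,0,0,0.037,1,0,0,0,0,0,0,1,0,0,0,0,0,0.02,1,0,0,0,0,0,0.02,1,0,0,0,0,0,0.008,1,0,0,0,0,0,0.003,1,0,0,0,0,0,0.002,1,0,0,0,0,0,0.001,1,0,0,0,0,0,0,1])

```text
clock: 43.68
eef_pos: [597.5, -387.4, 10.9]
tool_rot: [-3.137, 0.001, 2.028]
force: [0.0, 0.1, -1.4]
width: 61.1
gripper_force: 65.7
```

Emit:
carry_out(deltas=[0,0,0,0,0,0.001,1,0,0,0,0,0,0.001,1,0,0,0,0,0,0,1])

```text
clock: 44.05
eef_pos: [597.6, -387.4, 9.8]
tool_rot: [-3.136, 0.001, 2.028]
force: [-2.5, 0.3, 5.3]
width: 60.7
gripper_force: 66.5
```

Contact. Releasing, rising and checking.

Emit:
carry_out(deltas=[0,0,0,0,0,0,-1,0,0,0,0,0,0,-1,0,0,0,0,0,0,-1,0,0,0,0,0,0,-1,0,0,0,0,0,-0.03,-1,0,0,0,0,0,-0.045,-1,0,0,0,0,0,-0.045,-1,0,0,0,0,0,-0.045,-1,0,0,0,0,0,-0.045,-1,0,0,0,0,0,0,-1,0,0,0,0,0,0,-1])

```text
clock: 45.42
eef_pos: [598.2, -386.6, 219.9]
tool_rot: [-3.136, 0.002, 2.029]
force: [0.3, -0.1, 0.0]
width: 85.4
gripper_force: 0.0
```

```bash
python3 - <<'E'
from h import *
im=ctrl.get_image('wrist')[:,:,::-1]; t=ctrl.get_image('scene')[:,:,::-1]
a=cv2.resize(im[80:270,210:430],(440,380)); b=cv2.resize(t[120:310,60:240],(360,380))
cv2.imwrite('pics/end.png',np.hstack([a,b]))
E
```

```text
(no output)
```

View pics/end.png

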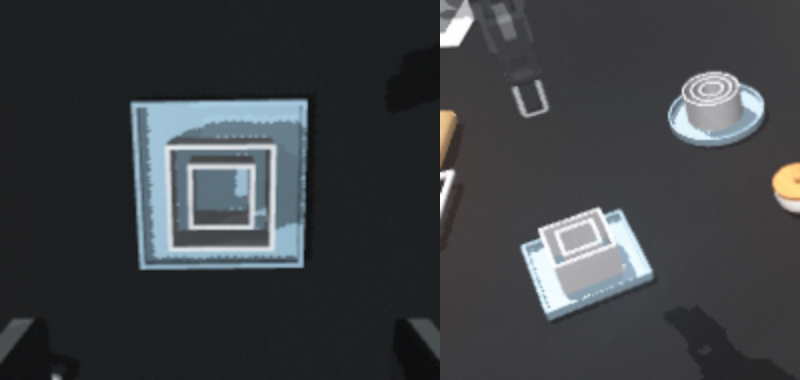

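The final picture shows the squares nested at (220,195) on the left, and on the right both nests level in their tins, at (712,103) and (580,250). Handing in.

```bash
python3 -c "
from cell import ctrl
print(ctrl.finish_job())"
```

```text
the job is handed in; nothing more can be done
None
```

All five cutters are nested upright in their tins, placed in the required order, and the job was handed in at about 45 s of the 136 s allowed; the hand-in returned no verdict.

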